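# Gauge a laptop battery and hold it up level

### The arm

A 6-joint arm with a two-finger parallel gripper is mounted at the origin on the work surface. World frame = base frame: x ahead of the robot, y to its left, z up, the work surface at z = 0. Lengths are in m, angles in degrees, forces in N, time in s.
With the tool pointing down it reaches from about 0.25 to 0.725 m from the base axis. Payload 9.7 kg.
Tool frame: the origin (TCP) lies midway between the tips of the shut fingers; the grasp point (between the pads) lies 19 mm behind it (bot.pinch_z is the distance from the TCP to the grasp point, in m); z points along the fingers, y is the line along which they close (so a half turn about z gives the same grasp; the last joint's range is limited). The gripper opens to 85 mm and grips with 20 to 120 N. Pads are 22 mm wide; open, the fingers measure 114 mm over their backs; the gripper's body (76 mm by 85 mm) begins 54 mm behind the grasp point. The pads swing forward as they close: fully open they stand 13 mm farther back than shut.
Start: joints at [-69.958, 4.979, 10.078, 95.1, 0, 90], TCP at [0.188, -0.517, 0.205] pointing down, gripper open.
Joint ranges: [-179.16, 179.16], [-48.56, 103.87], [-65.8, 70.77], [-126.05, 130.52], [-82.76, 87.17], [-180, 180]. Speed limits (degrees/s): [127.2, 127.2, 147.25, 180, 180, 180].

### API

Orientations are given as [roll, pitch, yaw] about the fixed x, y, z axes, in that order (R = Rz(yaw) Ry(pitch) Rx(roll)).
In Python, from workcell import sensors, camera, ticket, bot gives the robot as it stands.
- The arm moves only by the shell command python3 -m handwheel 'ROWS' [FORCE]. ROWS is a JSON object of lists of equal length, an entry for each row: "gripper": the opening, from -1 (shut) to 1 (fully open); "slide": the shift along the tool's x, y, z in mm, a list of three; "yaw": the turn about the tool's z in rad. A call has 1 to 8 rows; each row shifts and turns the commanded pose from where the row before left it, along the tool's axes as they then stand; what a row does not reach is not made up. A row lasts 1/12 s, in which the tool goes at most 41.7 mm and 7.16 degrees, less where a joint would pass 70% of its speed; a pose out of reach is approached as far as the arm can. A call is refused whole if a number of a shift passes 41.7 or a number of a turn 0.125, either way. A call with a gripper value outside its range is refused whole. The fingers move at their own pace and stop on an object; FORCE is the grip in N (left out, the last holds). Time passes only in rows, so rows that do not move let the fingers close. It gives the time, the measured TCP pose, the force, the opening and the grip force at its end, in the units of the state.
- sensors.get_obs(): the state, without advancing time (a new reading comes with each control period).
- camera(name): name is "scene" or "top" or "wrist"; returns a dict with "img" (400x640x3 uint8, red, green, blue), "fx", "fy", "cx", "cy" (pixels), "dist" ([k1, k2, p1, p2, k3] as OpenCV has them; the pictures are not rectified), "R" (3x3) and "t" (3): a world point X has camera coordinates R X + t. Camera axes: x right, y down, z forward; pixel columns grow to the right and rows downward; lengths in m; the calibration is good to about 2 mm. A picture is of the moment at which its call begins. There is no depth.
- ticket.job_done(): hands the job in; it is judged then, once.
The state is a dict: "time": time; "q": joint angles; "qd": joint speeds; "joint_efforts": joint torques, N m; "ee_pos": TCP position; "tcp_rot": TCP orientation; "wrist_force": force on the tool from outside, world axes, zero at the start; "torque": the same for the moment, N m; "opening": finger opening in m; "grasp_force": force on a finger pad.
Only numpy, scipy, OpenCV 4.12 (cv2) and the standard library are available. Lean on these libraries where they do the work, as an engineer would, in place of code of your own. Each camera call takes 0.05 s, during which the arm holds its last target. There are 200 camera calls.

### The job

Check the black laptop battery for swelling: push the gauge's red knob down until the foot bears on the battery, keep it there for about a second without crushing it, then let the foot spring right back up. Then grip the battery by its long sides, raise it a little, draw it out from under the foot and lift it at least 10 cm higher than it lay, never tipping it. Finish while still holding it in the gripper, level and still, touching nothing else, with all other things left where they are.

Things in the scene. Friction and masses are not known exactly. Their poses are not given: they have to be found in the camera images.
- battery: black laptop battery pack with grey and yellow label: rigid bar 52 (its x) x 200 (y) x 18 mm (z), 0.2 to 0.4 kg, centre of mass at its middle. Origin: centre of its underside. Lies loose along the gauge's rail, underside at z = 45 mm, 8 mm wider than the rail on each long side; its +y end reaches 10 to 24 mm past the foot's axis. Grip the long sides near the middle.
- gauge: thickness gauge, bolted down. Origin: on the foot's axis, at bench level. Own frame, mm: dark base plate x -55..55, y -165..110, z 0..12; aluminium rail x -18..18, y -165..30, top z = 45, battery lying along it; blue head with dial x -15..15, y -12..98, z 115..150, over the battery's end, on a column at y = 82, top z = 154. From y = -14 towards -y nothing stands over the battery.
- foot (a joint): height of the foot's underside above the rail's top, m: the thickness reading. Rests at about 0.060 (sprung up, 42 mm above the battery); reads about 0.018 with the foot on the battery. The knob slides straight down; the spring pushes it up with 0.9 N at the top and 3 N at 0.018 and returns it when let go.
- knob_top (a point): centre of the flat top of the red knob (28 mm across, 18 mm high) that pushes the foot down; moves with it. 238 mm above the bench when up, 196 mm when the foot is on the battery. Nothing stands above it.
- pad (a point): the foot itself: dark steel disc 14 mm across under the stem below the knob. The point: centre of its underside, at z = 105 mm when sprung up.
- mat: green repair mat, fixed, 200 (x) x 250 (y) x 6 mm with a 10 mm high rim. Origin: centre of its underside. It and the gauge swap sides of the bench.
- phone: red phone 72 x 150 x 9 mm on the mat, bystander. Origin: centre of its underside.
- screwdriver: yellow-handled screwdriver, 150 mm, on the mat, bystander. Origin: underside, at its middle.
- spray: upright spray can with blue label, 54 mm across, 165 mm high, bystander. Origin: centre of its underside.
- amber: upright amber bottle, 44 mm across, 85 mm high, bystander. Origin: centre of its underside.
- tape: white roll of tape, 96 mm across, 45 mm high, bystander. Origin: centre of its underside.
- mouse: white computer mouse, about 62 mm across, 32 mm high, bystander. Origin: centre of its underside.
- pot: blue bowl for parts, 80 mm across, 50 mm high, bystander. Origin: centre of its underside.
Mind the look-alikes: they are no part of the job. There is more than one size of the battery; the one meant has the size given above.

How it is judged (in metres and radians):
On the way, in this order (a step that is already met when the one before it is completed fails the run):
1. the gauge's foot bears on the battery, lying on the rail, for half a second (contact force between foot and battery above 0.5 N and value of joint foot between 0.0155 and 0.0205 m and height (world z) of battery below 0.05 m), for 0.5 s.
2. the foot has sprung back up with the battery still on the rail (value of joint foot above 0.055 m and height (world z) of battery below 0.05 m), for 0.1 s.
At the end, for the whole second after the job is handed in: The gripper (over 2 N) holds the battery with its underside over 140 mm above the bench (it lay at 45), level within 0.10 rad, still (under 20 mm/s, 0.15 rad/s), off the gauge; the foot is sprung up (over 0.055); each bystander within 20 mm of its start (height (world z) of battery above 0.14 m and angle between battery's own z axis and vertical below 0.1 rad and contact force between the fingers and battery above 2 N and contact force between battery and gauge below 0.1 N and linear speed of battery below 0.02 m/s and angular speed of battery below 0.15 rad/s and value of joint foot above 0.055 m and distance of each of phone, screwdriver, spray, amber, tape, mouse, pot from where it was at the start of the episode below 0.02 m); the arm keeps its last pose, push and grip.
It fails at once if the foot crushes the battery (over 40 N) (contact force between foot and battery above 40 N).
It fails at once if the battery tips by more than 0.4 rad (angle between battery's own z axis and vertical above 0.4 rad).
It fails at once if a bystander is moved more than 20 mm (distance of any of phone, screwdriver, spray, amber, tape, mouse, pot from where it was at the start of the episode above 0.02 m).
It also fails if it takes over 45 s, if anything falls off the work surface, if the arm or the gripper's body presses on something with over 40 N, if the wrist force passes 120 N, or if a joint passes its speed limit or range.

## Working session

There is one attempt and no reset: what is moved stays moved. The work goes in short steps, Python scripts to look and compute and a shell command to move; the robot and the scene stay as the last step left them, time stands still between calls to the robot, and variables do not carry over. Pictures are saved under pics/ and viewed, at most 10 in all, crops included, and the job is handed in when it is done.

```bash
mkdir -p pics; ls; python3 - <<'E'
from workcell import sensors,camera,bot
import cv2
for n in("scene","top"):
    c=camera(n); cv2.imwrite(f"pics/{n}0.png",c["img"][:,:,::-1]); print(n,c["fx"],c["dist"],-c["R"].T@c["t"])
print(sensors.get_obs())
E
```

```text
pics
scene 419.9991357856245 [-0.03107869  0.          0.          0.          0.        ] [ 0.99949303 -0.72141295  0.77911613]
top 482.83759939100815 [-0.05758415  0.          0.          0.          0.        ] [ 0.28616751 -0.02597817  1.73465243]
{'time': 0.1, 'q': array([-6.99585025e+01,  5.00964416e+00,  1.00408891e+01,  9.50997925e+01,
       -9.13478020e-04,  9.00002614e+01]), 'qd': array([-0.10884529, -0.15783883,  0.08253139, -0.03309038,  0.05319522,
        0.00898209]), 'joint_efforts': array([-7.04185895e-04, -5.21565020e+01,  4.65653086e+01,  1.59702043e-02,
        6.65910147e-05,  6.27052756e-06]), 'ee_pos': array([ 0.18840342, -0.51648444,  0.20425469]), 'tcp_rot': array([-1.79931452e+02,  9.13790108e-04,  2.00412372e+01]), 'wrist_force': array([ 0.37760533, -0.63834831,  0.17131492]), 'torque': array([-0.03376404, -0.02534293,  0.01057881]), 'grasp_force': 0.0, 'opening': 0.08507111748413201}
```

View pics/scene0.png

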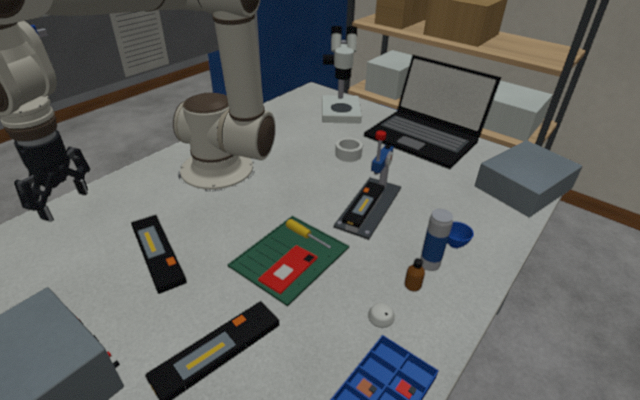

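View pics/top0.png

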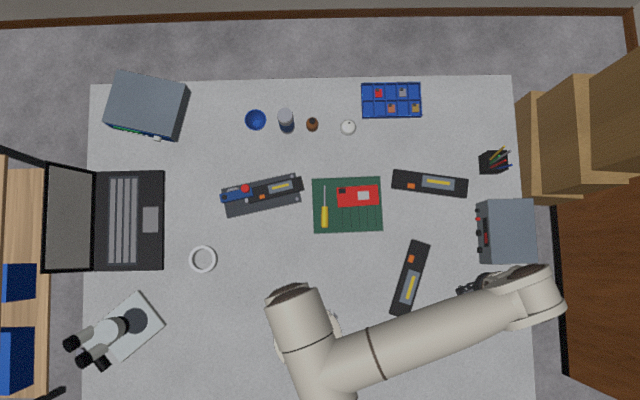

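Scene picture: gauge at (368,195) with red knob (381,135) and a battery on its rail. Loose black packs lie at (158,252) and (213,350).
Top picture: gauge at (262,195), knob (245,188), battery on the rail (275,188), loose packs at (430,183) and (410,278).
Candidates in the top view are therefore (275,188), (430,183) and (410,278). I choose (275,188), the one on the rail under the foot, and check it in a crop and by size.

```bash
cat > h.py <<'E'
import numpy as np, cv2
from workcell import sensors,camera,bot
def ray(c,uv):
    K=np.array([[c["fx"],0,c["cx"]],[0,c["fy"],c["cy"]],[0,0,1]])
    p=cv2.undistortPoints(np.array(uv,float).reshape(-1,1,2),K,np.array(c["dist"])).reshape(-1,2)
    d=np.c_[p,np.ones(len(p))]@c["R"]; return -c["R"].T@c["t"], d
def plane(c,uv,z):
    o,d=ray(c,uv); return o+d*((z-o[2])/d[:,2])[:,None]
def tri(c1,u1,c2,u2):
    A=np.zeros((3,3));b=np.zeros(3);L=[]
    for c,u in((c1,u1),(c2,u2)):
        o,d=ray(c,[u]); d=d[0]/np.linalg.norm(d[0]); P=np.eye(3)-np.outer(d,d); A+=P;b+=P@o;L.append((o,P))
    X=np.linalg.solve(A,b); return X,[np.linalg.norm(P@(X-o)) for o,P in L]
def blobs(img,lo,hi,amin=8):
    h=cv2.cvtColor(img,cv2.COLOR_RGB2HSV); m=cv2.inRange(h,np.array(lo),np.array(hi))
    n,l,s,ce=cv2.connectedComponentsWithStats(m); return m,[(s[i].tolist(),ce[i].round(1).tolist()) for i in range(1,n) if s[i,4]>=amin]
E
python3 - <<'E'
from h import *
s=camera("scene");t=camera("top")
for n,c,(x,y,w,h) in(("scene",s,(320,115,100,130)),("top",t,(210,160,105,65))):
    for nm,lo,hi in(("red",(0,150,90),(8,255,255)),("yel",(20,100,90),(35,255,255))):
        print(n,nm,[b for b in blobs(c["img"],lo,hi)[1]])
a=cv2.resize(s["img"][120:245,320:420],None,fx=4,fy=4,interpolation=2);b=cv2.resize(t["img"][165:225,212:312],None,fx=4,fy=4,interpolation=2)
o=np.zeros((500,800,3),np.uint8);o[:,:400]=a;o[:240,400:]=b
cv2.imwrite("pics/crop.png",o[:,:,::-1])
E
```

```text
scene red [([376, 131, 10, 9, 62], [380.5, 134.2]), ([258, 245, 59, 49, 1095], [287.2, 268.8]), ([397, 381, 14, 17, 129], [404.0, 389.0])]
scene yel [([359, 199, 10, 12, 38], [363.4, 204.5]), ([286, 219, 24, 18, 227], [297.5, 227.3]), ([144, 232, 12, 20, 90], [149.7, 241.7]), ([186, 342, 39, 28, 210], [204.8, 355.4])]
top red [([376, 90, 5, 7, 30], [378.1, 93.3]), ([493, 161, 9, 5, 12], [497.2, 163.5]), ([241, 184, 8, 8, 52], [244.7, 187.7]), ([337, 185, 42, 22, 639], [357.2, 196.1]), ([476, 217, 4, 4, 9], [477.6, 218.6]), ([485, 233, 2, 10, 16], [485.5, 237.4])]
top yel [([413, 105, 6, 7, 28], [415.1, 108.2]), ([490, 145, 15, 15, 37], [496.4, 152.7]), ([427, 179, 23, 6, 68], [437.8, 181.6]), ([272, 184, 17, 5, 40], [279.9, 185.9]), ([321, 206, 7, 22, 150], [324.1, 216.6]), ([406, 276, 9, 23, 74], [410.0, 287.1])]
```

View pics/crop.png

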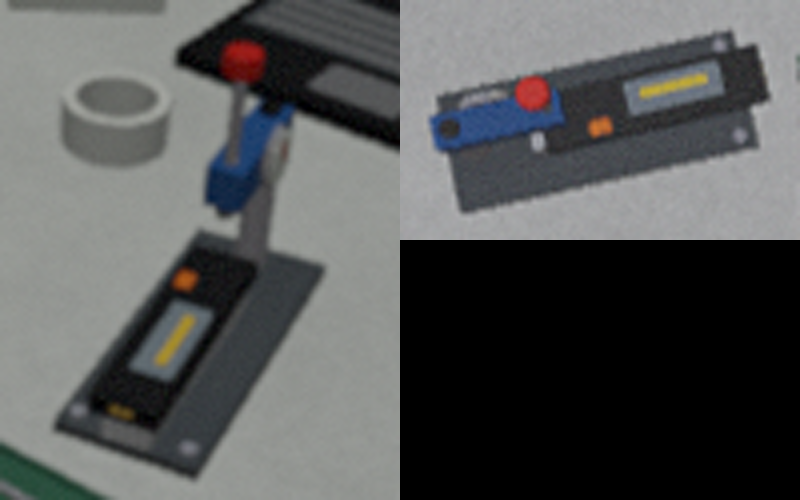

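The crop shows the chosen battery on the rail, with its end under the blue head. The knob is at crop-scene (243,60), the label at (172,340) and the orange mark at (186,278). Next I measure poses.

```bash
python3 - <<'E'
from h import *
s=camera("scene");t=camera("top")
def cen(c,lo,hi,box):
    m,_=blobs(c["img"],lo,hi); x,y,w,h=box; k=np.zeros_like(m);k[y:y+h,x:x+w]=m[y:y+h,x:x+w]; M=cv2.moments(k,True); return (M["m10"]/M["m00"],M["m01"]/M["m00"])
bs=(330,150,60,85);bt=(248,165,60,45)
R=((0,150,60),(8,255,255));Y=((20,80,70),(36,255,255));O=((8,140,90),(18,255,255))
print("knob",tri(s,cen(s,*R,(366,125,30,20)),t,cen(t,*R,(235,178,20,20))))
yt=cen(t,*Y,bt); ys=cen(s,*Y,(355,195,18,20))
print("yellow",ys,yt,tri(s,ys,t,yt))
print("orange",tri(s,cen(s,*O,(350,180,30,22)),t,cen(t,*O,bt)))
print("knob top plane z .238",plane(t,[cen(t,*R,(235,178,20,20))],.238))
# black battery
for c,b,th in((t,(212,165,100,50),0),):
    g=cv2.cvtColor(c["img"],cv2.COLOR_RGB2GRAY); x,y,w,h=b
    print(np.bincount(g[y:y+h,x:x+w].ravel()//5))
    for th in(32,38):
        m=np.zeros_like(g); m[y:y+h,x:x+w]=(g[y:y+h,x:x+w]<th)*255
        m[:, :248]=0
        cn=max(cv2.findContours(m,0,2)[0],key=cv2.contourArea)
        r=cv2.boxPoints(cv2.minAreaRect(cn)); P=plane(c,r,.063)
        print(th,r.round(1).tolist(),P.round(4).tolist(),np.linalg.norm(np.diff(P,axis=0),axis=1))
E
```

```text
knob (array([0.50652278, 0.18015238, 0.23330166]), [np.float64(0.0008848190927143172), np.float64(0.0008848190927143719)])
yellow (363.47727272727275, 204.4090909090909) (279.7317073170732, 186.0) (array([0.53395315, 0.08150652, 0.06570911]), [np.float64(0.00032905931808756744), np.float64(0.0003290593180876975)])
orange (array([0.49944782, 0.14509975, 0.06559574]), [np.float64(0.0004800941828096624), np.float64(0.0004800941828098022)])
knob top plane z .238 [[0.50656889 0.18002477 0.238     ]]
[   0    0    0    0    0    0    0    8   56  193  222   87  102  182
  576  406   59   55   48   53   37   43   58   80   48   36   30   30
   33   40   79  679 1408  339   13]Traceback (most recent call last):
  File "<stdin>", line 19, in <module>
ValueError: max() iterable argument is empty
```

```bash
python3 - <<'E'
from h import *
t=camera("top");s=camera("scene")
def rect(c,b,th):
    g=cv2.cvtColor(c["img"],cv2.COLOR_RGB2GRAY); x,y,w,h=b
    m=np.zeros_like(g); m[y:y+h,x:x+w]=((g[y:y+h,x:x+w]<th)*255)
    sat=cv2.cvtColor(c["img"],cv2.COLOR_RGB2HSV)
    m[(sat[...,1]>150)&(sat[...,0]>90)]=0
    m=cv2.morphologyEx(m,cv2.MORPH_CLOSE,np.ones((9,9)))
    cn=max(cv2.findContours(m,0,2)[0],key=cv2.contourArea); return cn
for th in(54,58,62):
    cn=rect(t,(252,165,60,45),th); P=plane(t,cn.reshape(-1,2),.063)[:,:2].astype(np.float32)
    r=cv2.minAreaRect(P*1000); q=cv2.boxPoints(r)
    print("batt",th,r, q.round(0).tolist())
# look-alike sizes & base plate at z=.012
for nm,b in(("A",(385,165,90,40)),("B",(385,235,50,85))):
    r=cv2.minAreaRect((plane(t,rect(t,b,62).reshape(-1,2),.018)[:,:2]*1000).astype(np.float32)); print(nm,r)
g=cv2.cvtColor(t["img"],cv2.COLOR_RGB2GRAY);m=np.zeros_like(g);m[165:225,212:306]=(g[165:225,212:306]<115)*255
cn=max(cv2.findContours(m,0,2)[0],key=cv2.contourArea)
r=cv2.minAreaRect(cn);cs=np.array(cv2.boxPoints(r));print(cs.round(1).tolist(),plane(t,cs,.012).round(3).tolist())
print(bot.pinch_z)
for nm in("phone",): pass
# bystanders (top view): spray, amber, mouse, bowl, tape
for nm,uv,z in(("spray",(286,114),.165),("amber",(312,124),.085),("mouse",(348,127),.032),("bowl",(255,119),.05),("tape",(203,259),.045)): print(nm,plane(t,[uv],z)[0].round(3))
E
```

```text
batt 54 ((523.6639404296875, 94.54769134521484), (54.187782287597656, 184.1338348388672), 12.338699340820312) [[478.0, 179.0], [517.0, -1.0], [570.0, 10.0], [530.0, 190.0]]
batt 58 ((523.6754760742188, 94.64897155761719), (54.92388153076172, 184.2322235107422), 12.694153785705566) [[477.0, 178.0], [517.0, -1.0], [571.0, 11.0], [530.0, 191.0]]
batt 62 ((523.9952392578125, 94.81402587890625), (57.42429733276367, 184.8323516845703), 11.837372779846191) [[477.0, 179.0], [515.0, -2.0], [571.0, 10.0], [533.0, 191.0]]
A ((537.7224731445312, -455.928955078125), (274.2699279785156, 69.8890380859375), 80.7389144897461)
B ((200.26779174804688, -365.99041748046875), (70.3108901977539, 271.09979248046875), 70.0550308227539)
[[217.6999969482422, 189.1999969482422], [299.79998779296875, 170.5], [306.5, 199.89999389648438], [224.39999389648438, 218.60000610351562]] [[0.536, 0.309, 0.012], [0.597, 0.011, 0.012], [0.489, -0.01, 0.012], [0.43, 0.285, 0.012]]
0.0187
spray [0.763 0.05  0.165]
amber [ 0.749 -0.037  0.085]
mouse [ 0.749 -0.167  0.032]
bowl [0.782 0.168 0.05 ]
tape [0.288 0.354 0.045]
```

```bash
python3 -m handwheel '{"gripper":[-1,-1,-1,-1,-1,-1,-1,-1],"slide":[[0,0,-16],[0,0,-16],[0,0,-16],[0,0,-16],[0,0,-16],[0,0,-16],[0,0,-16],[0,0,-16]],"yaw":[-0.12,-0.12,-0.12,-0.12,-0.12,-0.12,-0.12,-0.12]}' 40; python3 -m handwheel '{"gripper":[-1,-1,-1,-1,-1],"slide":[[0,0,0],[0,0,0],[0,0,0],[0,0,0],[0,0,0]],"yaw":[-0.12,-0.12,-0.12,-0.116,0]}'
cat >> h.py <<'E'
def go(p,yaw=None):
    from scipy.spatial.transform import Rotation as Ro
    o=sensors.get_obs(); R=Ro.from_euler("xyz",o["tcp_rot"],degrees=True).as_matrix()
    d=R.T@(np.array(p)-o["ee_pos"])*1000
    print("t",o["time"],"q",o["q"].round(1),"pos",o["ee_pos"].round(4),"rot",o["tcp_rot"].round(2),"F",o["wrist_force"].round(2),"tool mm",d.round(1),"rows",np.linalg.norm(d)/41.7, "yawrad",None if yaw is None else -np.radians(yaw-o["tcp_rot"][2]))
E
python3 -c "
from h import *; go([.506,.180,.30],102.3)"
```

```text
time: 1.07
ee_pos: [0.1884, -0.5166, 0.3337]
tcp_rot: [180.0, 0.0, 75.4]
wrist_force: [0.8, -0.7, 0.2]
opening: -0.0002
grasp_force: 0.0
time: 1.48
ee_pos: [0.1885, -0.5167, 0.3329]
tcp_rot: [-180.0, 0.0, 102.6]
wrist_force: [0.3, 0.3, -0.6]
opening: -0.0
grasp_force: 0.0
t 1.4833 q [-70.   10.5  31.  110.5  -0.    7.4] pos [ 0.1885 -0.5167  0.3329] rot [-180.      0.    102.62] F [ 0.31  0.34 -0.62] tool mm [610.5 462.1  32.9] rows 18.37831358019272 yawrad 0.005613298616130667
```

```bash
for i in 1 2 3; do python3 -m handwheel '{"gripper":[-1,-1,-1,-1,-1,-1,-1,-1],"slide":[[25.4,19.25,0],[25.4,19.25,0],[25.4,19.25,0],[25.4,19.25,0],[25.4,19.25,0],[25.4,19.25,0],[25.4,19.25,0],[25.4,19.25,0]],"yaw":[0,0,0,0,0,0,0,0]}' | head -2; done
python3 - <<'E'
from h import *
go([.506,.180,.245],102.3)
c=camera("wrist"); cv2.imwrite("pics/w1.png",c["img"][:,:,::-1])
E
```

```text
time: 2.15
ee_pos: [0.2958, -0.2839, 0.333]
time: 2.82
ee_pos: [0.403, -0.0523, 0.3331]
time: 3.48
ee_pos: [0.5101, 0.1791, 0.3329]
t 3.4833 q [ 19.3   9.1  29.4 110.3  -0.   97.3] pos [0.5101 0.1791 0.3329] rot [179.98  -0.   102.07] F [0.11 0.16 0.05] tool mm [ 1.8 -3.9 87.9] rows 2.1110454399216887 yawrad -0.003959538631513527
```

View pics/w1.png

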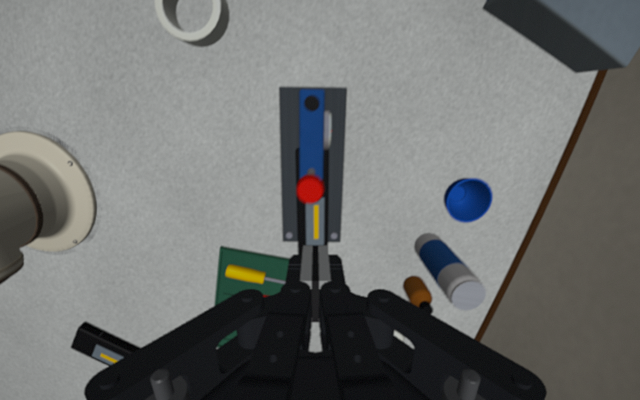

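The wrist view shows the knob at (310,189), the head and plate upright in the picture so the yaw fits, and the fingertips at about (315,250). I refine the knob position and yaw from it.

```bash
python3 - <<'E'
from h import *
c=camera("wrist"); _,b=blobs(c["img"],(0,150,60),(8,255,255))
k=[x for x in b if abs(x[1][0]-310)<15 and abs(x[1][1]-189)<15][0]; print(k)
print("knob",plane(c,[k[1]],.236))
t=camera("top"); print("tri",tri(c,k[1],t,(244.7,187.7)))
g=cv2.cvtColor(c["img"],cv2.COLOR_RGB2GRAY)
L=[];Rr=[]
for v in range(100,236,8):
    r=(g[v,255:375]<110).nonzero()[0]+255; L.append((r[0]-.5,v));Rr.append((r[-1]+.5,v))
for e in(L,Rr):
    P=plane(c,e,.012)[:,:2]; vx,vy,x0,y0=cv2.fitLine(P.astype(np.float32),cv2.DIST_HUBER,0,.001,.001).ravel()
    s=(.18-y0)/vy; print("edge yaw",np.degrees(np.arctan2(-vx*np.sign(vy),abs(vy))),"x at y=.18",x0+s*vx)
E
```

```text
([293, 180, 28, 29, 612], [306.1, 194.5])
knob [[0.50370014 0.18398813 0.236     ]]
tri (array([0.50552198, 0.18181256, 0.23035271]), [np.float64(0.001713735415891899), np.float64(0.001713735415891989)])
edge yaw 11.252631 x at y=.18 0.44912514
edge yaw 11.448624 x at y=.18 0.56042284
```

```bash
python3 -c "
from h import *; go([.505,.182,.245],101.4)"
```

```text
t 3.6333 q [ 19.3   9.2  29.3 110.3   0.   97.1] pos [0.5103 0.1792 0.3315] rot [-1.7987e+02  1.0000e-02  1.0225e+02] F [-0.69 -0.81 -0.06] tool mm [ 3.9 -4.4 86.5] rows 2.0783598938134062 yawrad 0.014749450269643688
```

```bash
python3 -m handwheel '{"gripper":[-1,-1,-1,-1,-1,-1],"slide":[[2,-2.2,20],[2,-2.2,20],[0,0,20],[0,0,20],[0,0,6],[0,0,0]],"yaw":[0.015,0,0,0,0,0]}'
python3 - <<'E'
from h import *
go([.505,.182,.238],101.4)
for n in("wrist","top"):
    c=camera(n); print(n,[b for b in blobs(c["img"],(0,150,60),(8,255,255))[1]])
E
```

```text
time: 4.13
ee_pos: [0.5038, 0.1795, 0.2459]
tcp_rot: [-179.9, 0.0, 101.3]
wrist_force: [-1.5, -0.1, -0.8]
opening: -0.0001
grasp_force: 0.0
t 4.1333 q [19.6  4.1 13.8 99.8 -0.  98.3] pos [0.5038 0.1795 0.2459] rot [-1.7988e+02  2.0000e-02  1.0131e+02] F [-1.48 -0.08 -0.79] tool mm [2.2 1.7 7.9] rows 0.20113091963074478 yawrad -0.0015063748150111128
wrist [([296, 205, 39, 41, 1286], [315.0, 225.6])]
top [([376, 90, 5, 7, 30], [378.0, 93.2]), ([499, 159, 8, 5, 13], [503.2, 160.7]), ([337, 185, 42, 22, 633], [357.4, 196.1]), ([476, 217, 4, 4, 10], [477.6, 218.5])]
```

```bash
python3 -m handwheel '{"gripper":[-1,-1,-1,-1,-1,-1,-1,-1],"slide":[[1.5,1.5,4],[0,0,5],[0,0,5],[0,0,5],[0,0,5],[0,0,5],[0,0,5],[0,0,5]],"yaw":[0,0,0,0,0,0,0,0]}'; python3 - <<'E'
from h import *
go([.505,.182,.196],101.4)
c=camera("scene"); cv2.imwrite("pics/s2.png",cv2.resize(c["img"][90:240,300:450],None,fx=4,fy=4)[:,:,::-1])
E
```

```text
time: 4.9
ee_pos: [0.5058, 0.1822, 0.2074]
tcp_rot: [-180.0, -0.0, 101.5]
wrist_force: [-0.7, 0.1, 1.3]
opening: -0.0001
grasp_force: 0.7
t 4.9 q [19.8  3.3  8.6 95.3  0.  98.4] pos [0.5058 0.1822 0.2074] rot [-180.     -0.    101.46] F [-0.72  0.09  1.33] tool mm [-0.  -0.8 11.4] rows 0.2748216603191157 yawrad 0.0010570792728697813
```

View pics/s2.png

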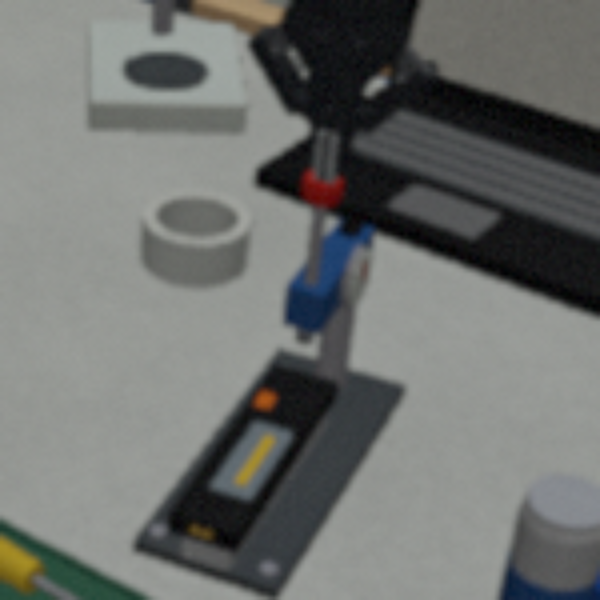

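Fingers rest on the red knob at (323,188); the pad shows below the head at (303,337), going down. I push on in small steps, watching the force.

```bash
python3 -m handwheel '{"gripper":[-1,-1,-1,-1,-1],"slide":[[0,0,3],[0,0,3],[0,0,2],[0,0,1],[0,0,0]],"yaw":[0,0,0,0,0]}';  python3 -m handwheel '{"gripper":[-1,-1,-1],"slide":[[0,0,1],[0,0,1],[0,0,0]],"yaw":[0,0,0]}'
```

```text
time: 5.37
ee_pos: [0.5057, 0.1822, 0.1988]
tcp_rot: [-180.0, -0.0, 101.5]
wrist_force: [-2.1, -0.4, 2.0]
opening: -0.0002
grasp_force: 0.7
time: 5.62
ee_pos: [0.5058, 0.1822, 0.1968]
tcp_rot: [-180.0, 0.0, 101.5]
wrist_force: [-1.3, 0.1, 1.8]
opening: -0.0002
grasp_force: 0.8
```

```bash
python3 -m handwheel '{"gripper":[-1,-1,-1],"slide":[[0,0,1],[0,0,0],[0,0,0]],"yaw":[0,0,0]}';  python3 -m handwheel '{"gripper":[-1,-1,-1],"slide":[[0,0,0.5],[0,0,0],[0,0,0]],"yaw":[0,0,0]}'
```

```text
time: 5.87
ee_pos: [0.5058, 0.1822, 0.1959]
tcp_rot: [-180.0, -0.0, 101.5]
wrist_force: [-1.3, -0.7, 1.1]
opening: 0.0002
grasp_force: 0.8
time: 6.12
ee_pos: [0.5059, 0.1823, 0.1954]
tcp_rot: [180.0, -0.0, 101.5]
wrist_force: [-0.0, -0.8, 1.5]
opening: 0.0002
grasp_force: 0.8
```

```bash
for i in 1; do python3 -m handwheel '{"gripper":[-1,-1,-1],"slide":[[0,0,0.5],[0,0,0],[0,0,0]],"yaw":[0,0,0]}'|sed -n 2,4p;  python3 -m handwheel '{"gripper":[-1,-1,-1],"slide":[[0,0,0.5],[0,0,0],[0,0,0]],"yaw":[0,0,0]}'|sed -n 2,4p; done
python3 - <<'E'
from h import *
c=camera("scene"); cv2.imwrite("pics/s3.png",cv2.resize(c["img"][120:230,330:420],None,fx=5,fy=5)[:,:,::-1])
E
```

```text
ee_pos: [0.5058, 0.1822, 0.1949]
tcp_rot: [180.0, -0.0, 101.5]
wrist_force: [-1.1, -0.3, 0.8]
ee_pos: [0.5059, 0.1822, 0.1944]
tcp_rot: [180.0, 0.0, 101.5]
wrist_force: [-0.5, -0.2, 2.1]
```

View pics/s3.png

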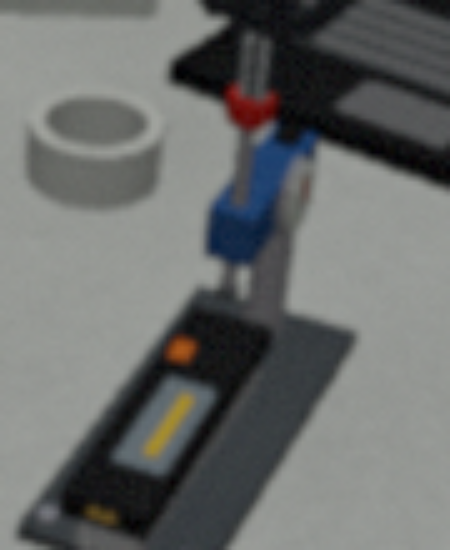

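The foot's pad at (230,292) is close to the battery end but not clearly bearing, and the force is only ~2 N. I carry on in half-millimetre steps.

```bash
python3 -m handwheel '{"gripper":[-1,-1],"slide":[[0,0,0.5],[0,0,0]],"yaw":[0,0]}'|sed -n '2p;4p';  python3 -m handwheel '{"gripper":[-1,-1],"slide":[[0,0,0.5],[0,0,0]],"yaw":[0,0]}'|sed -n '2p;4p';python3 - <<'E'
from h import *
s=camera("scene");t=camera("wrist")
m,b=blobs(s["img"],(0,120,50),(8,255,255)); print([x for x in b if 340<x[1][0]<400 and x[1][1]<170])
o=sensors.get_obs();print(o["joint_efforts"],o["wrist_force"])
# expected pixel of pad and knob-top at given heights
K=np.array([[s["fx"],0,s["cx"]],[0,s["fy"],s["cy"]],[0,0,1]])
P=np.array([[.5055,.182,.196],[.5055,.182,.178],[.5055,.182,.063],[.5055,.182,.105]])
print(cv2.projectPoints(P,cv2.Rodrigues(s["R"])[0],s["t"],K,np.array(s["dist"]))[0].reshape(-1,2))
E
```

```text
ee_pos: [0.5058, 0.1822, 0.1938]
wrist_force: [0.3, -0.2, 1.4]
ee_pos: [0.5059, 0.1822, 0.1933]
wrist_force: [-0.8, 0.8, 2.1]
[([375, 137, 11, 9, 49], [379.4, 141.5])]
[-4.04162938e-02 -4.90591121e+01  4.59167111e+01 -2.20787879e-01
 -2.16636225e-02  2.69309839e-04] [-0.52537256  0.6542316   1.58522029]
[[379.24549952 146.15568254]
 [378.55981752 151.77052161]
 [374.44808442 185.3369595 ]
 [375.89798104 173.52070868]]
```

The knob in the scene view went down only about 7 px (~23 mm), which fits ~2 N of spring force. The real contact therefore lies some 20 mm above the reported TCP, so I push on and track the knob's pixel rows.

```bash
cat >k.py <<'E'
from h import *
s=camera("scene")
m,b=blobs(s["img"],(0,120,50),(8,255,255)); print([x for x in b if 340<x[1][0]<400 and x[1][1]<170])
E
python3 -m handwheel '{"gripper":[-1,-1,-1,-1],"slide":[[0,0,2],[0,0,2],[0,0,2],[0,0,0]],"yaw":[0,0,0,0]}'|sed -n '2p;4p'; python3 k.py; python3 -m handwheel '{"gripper":[-1,-1,-1,-1],"slide":[[0,0,2],[0,0,2],[0,0,2],[0,0,0]],"yaw":[0,0,0,0]}'|sed -n '2p;4p'; python3 k.py;python3 - <<'E'
from h import *
c=camera("wrist");s=camera("scene")
a=cv2.resize(s["img"][110:185,350:400],None,fx=8,fy=8,interpolation=2);b=cv2.resize(c["img"][160:310,260:360],None,fx=4,fy=4,interpolation=2)
cv2.imwrite("pics/k4.png",np.hstack([a,b])[:,:,::-1])
E
```

```text
ee_pos: [0.5058, 0.1822, 0.1869]
wrist_force: [-1.0, 0.2, 2.3]
[([375, 139, 10, 9, 44], [379.1, 143.5])]
ee_pos: [0.5058, 0.1822, 0.1809]
wrist_force: [-0.1, 0.4, 2.6]
[([375, 141, 9, 9, 42], [378.5, 145.4])]
```

View pics/k4.png

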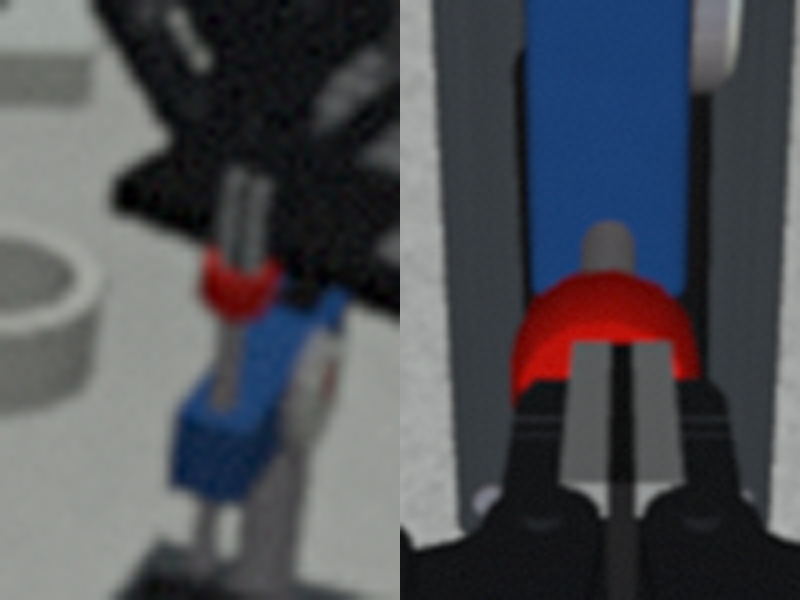

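The fingertips sit on the knob's top, centred, at (379,144) in the scene view. They end about 20 mm short of the reported TCP. About 9 mm are left.

```bash
python3 -m handwheel '{"gripper":[-1,-1,-1,-1],"slide":[[0,0,2],[0,0,2],[0,0,1.5],[0,0,0]],"yaw":[0,0,0,0]}'|sed -n '2p;4p'; python3 k.py; python3 -m handwheel '{"gripper":[-1,-1],"slide":[[0,0,1],[0,0,0]],"yaw":[0,0]}'|sed -n '2p;4p';python3 -m handwheel '{"gripper":[-1,-1],"slide":[[0,0,0.7],[0,0,0]],"yaw":[0,0]}'|sed -n '2p;4p'; python3 k.py
```

```text
ee_pos: [0.5058, 0.1822, 0.1755]
wrist_force: [-0.5, 0.4, 3.6]
[([375, 144, 8, 8, 38], [378.3, 147.7])]
ee_pos: [0.5058, 0.1822, 0.1748]
wrist_force: [-0.2, 0.1, 2.9]
ee_pos: [0.5059, 0.1822, 0.1741]
wrist_force: [-0.1, -0.2, 3.1]
[([375, 144, 8, 8, 40], [378.1, 148.0])]
```

```bash
python3 -m handwheel '{"gripper":[-1,-1],"slide":[[0,0,0.7],[0,0,0]],"yaw":[0,0]}'|sed -n '2p;4p';python3 -m handwheel '{"gripper":[-1,-1],"slide":[[0,0,0.7],[0,0,0]],"yaw":[0,0]}'|sed -n '2p;4p'; python3 k.py
```

```text
ee_pos: [0.5059, 0.1822, 0.1734]
wrist_force: [-0.4, 0.4, 2.3]
ee_pos: [0.5058, 0.1822, 0.1727]
wrist_force: [-0.3, -0.2, 2.3]
[([375, 145, 8, 8, 35], [377.9, 148.3])]
```

```bash
python3 -m handwheel '{"gripper":[-1,-1],"slide":[[0,0,0.6],[0,0,0]],"yaw":[0,0]}'|sed -n '2p;4p';python3 -m handwheel '{"gripper":[-1,-1],"slide":[[0,0,0.6],[0,0,0]],"yaw":[0,0]}'|sed -n '2p;4p'; python3 k.py
```

```text
ee_pos: [0.5058, 0.1822, 0.1721]
wrist_force: [-1.0, 0.2, 2.6]
ee_pos: [0.5058, 0.1822, 0.1715]
wrist_force: [-0.4, 0.6, 2.5]
[([375, 145, 8, 8, 37], [377.8, 148.6])]
```

```bash
python3 -m handwheel '{"gripper":[-1,-1],"slide":[[0,0,0.6],[0,0,0]],"yaw":[0,0]}'|sed -n '2p;4p';python3 -m handwheel '{"gripper":[-1,-1],"slide":[[0,0,0.6],[0,0,0]],"yaw":[0,0]}'|sed -n '2p;4p';  python3 -m handwheel '{"gripper":[-1,-1],"slide":[[0,0,0.6],[0,0,0]],"yaw":[0,0]}'|sed -n '2p;4p';python3 k.py
```

```text
ee_pos: [0.5058, 0.1822, 0.1709]
wrist_force: [-0.1, -0.4, 2.7]
ee_pos: [0.5058, 0.1822, 0.1703]
wrist_force: [-0.2, 1.0, 3.3]
ee_pos: [0.5058, 0.1822, 0.1697]
wrist_force: [-0.1, 0.8, 2.9]
[([375, 145, 8, 9, 38], [377.9, 149.1])]
```

```bash
python3 -m handwheel '{"gripper":[-1,-1],"slide":[[0,0,0.6],[0,0,0]],"yaw":[0,0]}'|sed -n '2p;4p';python3 -m handwheel '{"gripper":[-1,-1],"slide":[[0,0,0.6],[0,0,0]],"yaw":[0,0]}'|sed -n '2p;4p';  python3 -m handwheel '{"gripper":[-1,-1],"slide":[[0,0,0.6],[0,0,0]],"yaw":[0,0]}'|sed -n '2p;4p';python3 k.py
python3 - <<'E'
from h import *
s=camera("scene");cv2.imwrite("pics/s5.png",cv2.resize(s["img"][125:200,345:405],None,fx=8,fy=8,interpolation=2)[:,:,::-1])
E
```

```text
ee_pos: [0.5059, 0.1822, 0.1696]
wrist_force: [-1.3, -0.6, 7.5]
ee_pos: [0.5059, 0.1823, 0.1696]
wrist_force: [-2.3, -0.6, 9.3]
ee_pos: [0.506, 0.1823, 0.1696]
wrist_force: [-3.0, -0.5, 13.6]
[([375, 146, 8, 8, 36], [378.1, 149.2])]
```

View pics/s5.png

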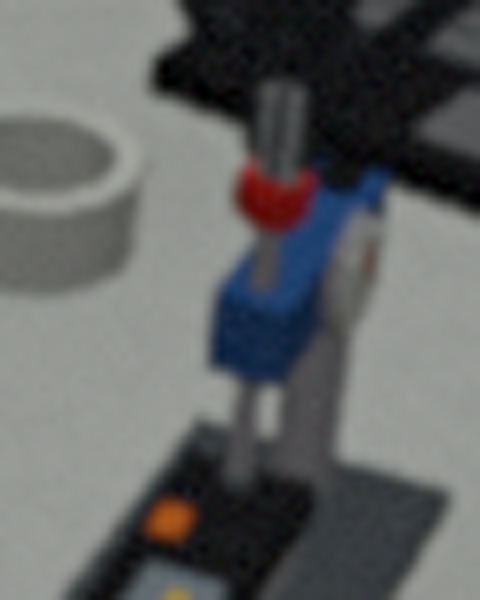

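The pad stands on the battery at (237,480) and the force rose to 13.6 N, about 10 N of it on the battery. I hold for a second, then rise.

```bash
for i in 1 2; do python3 -m handwheel '{"gripper":[-1,-1,-1,-1,-1,-1,-1],"slide":[[0,0,0],[0,0,0],[0,0,0],[0,0,0],[0,0,0],[0,0,0],[0,0,0]],"yaw":[0,0,0,0,0,0,0]}'|sed -n '1,2p;4p'; done; python3 -m handwheel '{"gripper":[-1,-1,-1,-1,-1,-1,-1,-1],"slide":[[0,0,-5],[0,0,-8],[0,0,-8],[0,0,-8],[0,0,-8],[0,0,-8],[0,0,-8],[0,0,-15]],"yaw":[0,0,0,0,0,0,0,0]}'|sed -n '1,2p;4p'
python3 -m handwheel '{"gripper":[-1,-1,-1,-1,-1,-1],"slide":[[0,0,-25],[0,0,-25],[0,0,-25],[0,0,-25],[0,0,0],[0,0,0]],"yaw":[0,0,0,0,0,0]}'|sed -n '1,2p;4p'
python3 - <<'E'
from h import *
exec(open("k.py").read())
go([.5225,.102,.20],101.9)
t=camera("top")
print([x for x in blobs(t["img"],(0,150,90),(8,255,255))[1]],[x for x in blobs(t["img"],(20,80,70),(36,255,255))[1]])
E
```

```text
time: 11.23
ee_pos: [0.506, 0.1823, 0.1696]
wrist_force: [-3.2, -1.5, 13.2]
time: 11.82
ee_pos: [0.506, 0.1823, 0.1696]
wrist_force: [-4.4, -2.4, 12.9]
time: 12.48
ee_pos: [0.5054, 0.1821, 0.2356]
wrist_force: [0.5, 0.3, -0.8]
time: 12.98
ee_pos: [0.5063, 0.1824, 0.3373]
wrist_force: [0.1, -0.8, -0.5]
[([375, 130, 12, 10, 89], [380.4, 134.6])]
t 13.0333 q [ 19.8   8.9  29.5 110.6   0.   98.4] pos [0.5061 0.1823 0.336 ] rot [179.99  -0.   101.46] F [-0.06  0.12  0.63] tool mm [-8.19e+01  1.00e-01  1.36e+02] rows 3.8068842285013904 yawrad -0.007729763208612344
[([376, 90, 5, 7, 30], [378.0, 93.4]), ([491, 163, 8, 5, 9], [494.7, 164.9]), ([337, 185, 42, 22, 636], [357.2, 196.1]), ([476, 217, 4, 4, 11], [477.5, 218.4]), ([485, 237, 2, 6, 11], [485.5, 239.4])] [([413, 105, 6, 7, 30], [415.2, 108.2]), ([489, 145, 16, 15, 44], [496.8, 152.5]), ([427, 179, 23, 6, 78], [437.9, 181.6]), ([272, 184, 17, 6, 41], [279.7, 186.0]), ([321, 206, 8, 22, 160], [324.2, 216.6]), ([406, 276, 9, 23, 80], [410.0, 287.0])]
```

The knob is back up (top row 130 as at the start) and the battery has not moved. Now I check where the fingertips really are relative to the reported TCP, using the wrist-camera ray to the tip at about (315,245).

```bash
python3 - <<'E'
from h import *
from scipy.spatial.transform import Rotation as Ro
c=camera("wrist"); o=sensors.get_obs(); R=Ro.from_euler("xyz",o["tcp_rot"],degrees=True).as_matrix()
C=-c["R"].T@c["t"]; print("cam in tool",R.T@(C-o["ee_pos"])*1000)
for v in(240,245,250):
    _,d=ray(c,[(315,v)]); oo=R.T@(C-o["ee_pos"]); dd=R.T@d[0]; s=-oo[0]/dd[0]; print(v,(oo+s*dd)*1000)
# battery in wrist view
g=c["img"]; cv2.imwrite("pics/w6.png",g[:,:,::-1]); 
hs=blobs(g,(20,80,70),(36,255,255))[1];print(hs)
E
```

```text
cam in tool [  81.13541569    0.72187831 -168.91551496]
240 [ 0.          0.95863947 -0.50247564]
245 [ 0.          0.94923336 -7.67230326]
250 [  0.           0.94048847 -14.3389782 ]
[([316, 207, 6, 35, 191], [318.3, 224.3]), ([228, 267, 41, 19, 532], [248.0, 276.1]), ([106, 356, 12, 8, 49], [111.2, 359.3])]
```

```bash
python3 -m handwheel '{"gripper":[1,1,1,1,1,1],"slide":[[-20,0,0],[-20,0,0],[-20,0,0],[-20,0,0],[-2,0,0],[0,0,0]],"yaw":[0,0,0,0,0,-0.029]}' >/dev/null; for i in 1 2 3; do python3 -m handwheel '{"gripper":[1,1,1,1,1,1,1,1],"slide":[[0,0,0],[0,0,0],[0,0,0],[0,0,0],[0,0,0],[0,0,0],[0,0,0],[0,0,0]],"yaw":[-0.12,-0.12,-0.12,-0.12,-0.12,-0.12,-0.12,-0.12]}' >/dev/null; done;  python3 -m handwheel '{"gripper":[1,1,1,1,1],"slide":[[0,0,0],[0,0,0],[0,0,0],[0,0,0],[0,0,0]],"yaw":[-0.12,-0.12,0,0,0]}'
python3 - <<'E'
from h import *
go([.5225,.102,.20],-78.1)
c=camera("wrist"); cv2.imwrite("pics/w7.png",c["img"][:,:,::-1])
P={"label":[.53395,.0815,.0657]}
K=np.array([[c["fx"],0,c["cx"]],[0,c["fy"],c["cy"]],[0,0,1]])
print(cv2.projectPoints(np.array(list(P.values())),cv2.Rodrigues(c["R"])[0],c["t"],K,np.array(c["dist"]))[0].reshape(-1,2))
print(blobs(c["img"],(20,80,70),(36,255,255))[1],blobs(c["img"],(0,150,60),(8,255,255))[1],blobs(c["img"],(8,140,90),(18,255,255))[1])
E
```

```text
time: 16.05
ee_pos: [0.522, 0.1021, 0.3356]
tcp_rot: [180.0, 0.0, -78.3]
wrist_force: [0.6, 0.1, -0.0]
opening: 0.0854
grasp_force: 0.0
t 16.05 q [ 11.1   8.   28.5 110.5   0.  -90.6] pos [0.522  0.1021 0.3356] rot [ 1.7996e+02  1.0000e-02 -7.8330e+01] F [ 0.59  0.14 -0.02] tool mm [  0.2  -0.6 135.6] rows 3.2509452151607077 yawrad -0.004101014752091335
[[310.38277229 148.52957669]]
[([374, 50, 51, 28, 890], [399.8, 63.7]), ([309, 130, 6, 40, 237], [311.5, 149.4])] [([340, 0, 51, 27, 943], [368.2, 11.9]), ([306, 252, 23, 26, 459], [316.9, 265.3])] [([163, 37, 18, 13, 102], [172.5, 44.2]), ([321, 188, 8, 12, 94], [324.5, 193.4])]
```

View pics/w7.png

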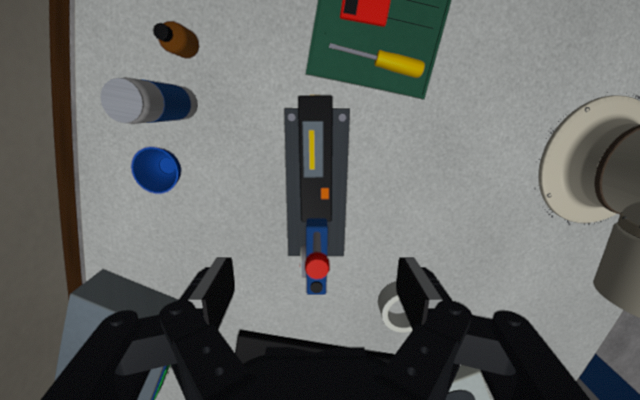

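Wrist view from above the battery: the label at (311,149) matches its projection within about 1 px, so the pose and calibration are right. Open pad tips are near (233,259) and (398,259), the battery runs from (316,97) to (318,220), and the knob is at (317,266). Next I get the tip depth from the known 85 mm opening.

```bash
python3 - <<'E'
from h import *
from scipy.spatial.transform import Rotation as Ro
c=camera("wrist"); o=sensors.get_obs(); R=Ro.from_euler("xyz",o["tcp_rot"],degrees=True).as_matrix()
C=-c["R"].T@c["t"]; oo=R.T@(C-o["ee_pos"]); print(c["fx"],oo, R.T@c["R"].T)
for uv,y in(((233,259),-42.5),((233,259),42.5),((398,259),42.5),((398,259),-42.5)):
    d=R.T@ray(c,[uv])[1][0]; s=(y/1000-oo[1])/d[1]
    if s>0: print(uv,(oo+s*d)*1000)
# battery edges and yaw in the wrist view
g=cv2.cvtColor(c["img"],cv2.COLOR_RGB2GRAY); A=[];B=[]
for v in list(range(112,215,4)):
    r=(g[v,290:345]<42).nonzero()[0]+290
    if len(r)>4: A.append((r[0]-.5,v));B.append((r[-1]+.5,v))
mid=[]
for e in(A,B):
    P=plane(c,e,.063)[:,:2].astype(np.float32); vx,vy,x0,y0=cv2.fitLine(P,cv2.DIST_HUBER,0,.001,.001).ravel(); xx=x0+(.102-y0)/vy*vx; mid.append(xx)
    print("yaw",np.degrees(np.arctan(-vx/vy)),"x at y.102",xx)
print("mid",np.mean(mid),"width",abs(mid[0]-mid[1])*np.cos(.21))
col=g[85:115,316]; print(col.tolist()); print(plane(c,[(315,96)],.063))
E
```

```text
285.3037431530378 [ 0.08054587 -0.00060662 -0.16848724] [[-5.19684368e-04 -9.49089777e-01 -3.15005277e-01]
 [ 9.99999817e-01 -3.95547661e-04 -4.58005123e-04]
 [ 3.10088380e-04 -3.15005457e-01  9.49089809e-01]]
(233, 259) [  7.81853689 -42.5        -40.11097379]
(398, 259) [  6.4172421   42.5        -37.69593644]
yaw 12.377413 x at y.102 0.54855084
yaw 11.964466 x at y.102 0.4955584
mid 0.5220546 width 0.05182823802320255
[154, 156, 160, 164, 164, 160, 157, 158, 157, 138, 81, 30, 21, 25, 25, 27, 28, 28, 26, 26, 29, 26, 25, 27, 29, 25, 26, 28, 26, 27]
[[0.54257602 0.00572313 0.063     ]]
```

Open tips are at tool z ≈ -39 mm, so shut tips are at ≈ -26 mm, which agrees with the knob contact. Closed on 52 mm they should be near -31 mm. I aim for a TCP height of about 4 mm, which puts the tips at ~35 mm and the pads on the battery's sides.

```bash
python3 -m handwheel '{"gripper":[1,1,1,1,1,1,1,1],"slide":[[0,0,32],[0,0,32],[0,0,32],[0,0,32],[0,0,32],[0,0,32],[0,0,32],[0,0,16]],"yaw":[-0.004,0,0,0,0,0,0,0]}'; python3 -m handwheel '{"gripper":[1,1,1,1,1,1],"slide":[[0,0,12],[0,0,12],[0,0,10],[0,0,8],[0,0,0],[0,0,0]],"yaw":[0,0,0,0,0,0]}';python3 - <<'E'
from h import *
go([.5218,.103,.004],-77.9)
a=camera("wrist")["img"][40:400,60:580]; s=camera("scene")["img"]
cv2.imwrite("pics/d8.png",np.hstack([cv2.resize(a,(433,300)),cv2.resize(s[110:260,290:450],(320,300),interpolation=2)])[:,:,::-1])
E
```

```text
time: 16.82
ee_pos: [0.5204, 0.1015, 0.0919]
tcp_rot: [179.8, 0.0, -78.0]
wrist_force: [0.1, -0.5, -0.8]
opening: 0.0851
grasp_force: 0.0
time: 17.32
ee_pos: [0.5223, 0.1019, 0.0543]
tcp_rot: [-180.0, 0.0, -77.9]
wrist_force: [1.0, 0.1, 0.8]
opening: 0.0853
grasp_force: 0.0
t 17.3167 q [ 11.    2.3  -9.4  78.3   0.  -91.1] pos [0.5223 0.1019 0.0543] rot [-179.99    0.    -77.9 ] F [0.95 0.12 0.8 ] tool mm [-1.2  0.3 50.3] rows 1.205692505031337 yawrad 3.195144319851803e-05
```

View pics/d8.png

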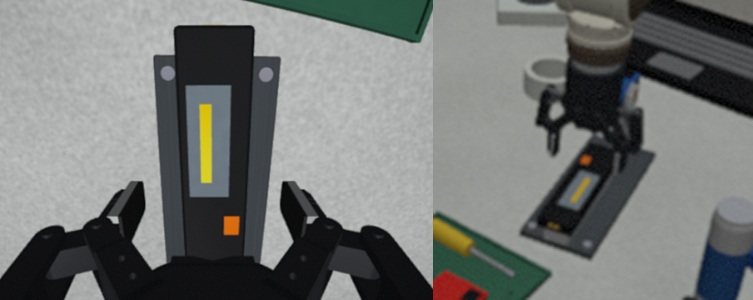

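The battery lies centred between the open fingers (tips at (140,183) and (285,183), battery middle at (213,183)). I go down, watching the force.

```bash
python3 -m handwheel '{"gripper":[1,1,1,1],"slide":[[-1,0,8],[0,0,8],[0,0,6],[0,0,0]],"yaw":[0,0,0,0]}'|sed -n '2p;4p'; python3 -m handwheel '{"gripper":[1,1,1,1],"slide":[[0,0,6],[0,0,6],[0,0,4],[0,0,0]],"yaw":[0,0,0,0]}'|sed -n '2p;4p'
```

```text
ee_pos: [0.5209, 0.1027, 0.0301]
wrist_force: [-0.5, -0.3, -0.7]
ee_pos: [0.5213, 0.1027, 0.0148]
wrist_force: [-0.9, -0.9, -0.8]
```

```bash
python3 -m handwheel '{"gripper":[1,1,1,1,1],"slide":[[0,0,4],[0,0,4],[0,0,4],[0,0,0],[0,0,0]],"yaw":[0,0,0,0,0]}'|sed -n '1,2p;4p'
```

```text
time: 18.5
ee_pos: [0.5217, 0.1028, 0.0037]
wrist_force: [-1.0, -0.3, 0.5]
```

```bash
for i in 1 2; do python3 -m handwheel '{"gripper":[-1,-1,-1,-1,-1,-1],"slide":[[0,0,0],[0,0,0],[0,0,0],[0,0,0],[0,0,0],[0,0,0]],"yaw":[0,0,0,0,0,0]}' 50; done
python3 - <<'E'
from h import *
from scipy.spatial.transform import Rotation as Ro
c=camera("wrist"); cv2.imwrite("pics/w9.png",c["img"][:,:,::-1])
print(blobs(c["img"],(20,80,70),(36,255,255))[1])
# light-grey pad pixels: extents either side
h=cv2.cvtColor(c["img"],cv2.COLOR_RGB2GRAY)
for v in range(215,330,8): print(v,h[v,225:410:5].tolist())
E
```

```text
time: 19.0
ee_pos: [0.5221, 0.1029, 0.0044]
tcp_rot: [-180.0, 0.0, -77.9]
wrist_force: [-1.5, -1.3, 4.2]
opening: 0.0515
grasp_force: 53.8
time: 19.5
ee_pos: [0.5221, 0.1029, 0.0044]
tcp_rot: [-180.0, -0.0, -77.9]
wrist_force: [-1.8, -0.8, 6.0]
opening: 0.0518
grasp_force: 53.9
[([583, 0, 57, 18, 653], [618.9, 6.6]), ([290, 186, 22, 125, 2423], [300.9, 246.2])]
215 [190, 172, 73, 72, 72, 73, 24, 31, 29, 128, 129, 128, 127, 156, 200, 200, 199, 172, 127, 128, 128, 129, 131, 130, 31, 34, 30, 32, 33, 34, 28, 73, 72, 72, 74, 73, 72]
223 [186, 185, 74, 72, 73, 73, 34, 30, 29, 115, 126, 127, 125, 144, 202, 202, 201, 173, 127, 127, 128, 130, 130, 128, 31, 31, 32, 33, 31, 32, 42, 74, 72, 72, 74, 72, 71]
231 [196, 195, 72, 74, 72, 72, 54, 32, 31, 101, 127, 127, 126, 137, 202, 201, 201, 175, 127, 128, 129, 128, 128, 125, 29, 32, 31, 33, 33, 30, 61, 75, 73, 71, 73, 72, 69]
239 [191, 197, 70, 72, 73, 70, 63, 30, 31, 88, 127, 127, 126, 133, 202, 202, 202, 180, 128, 129, 128, 127, 126, 113, 31, 31, 32, 33, 34, 29, 68, 74, 74, 74, 71, 73, 75]
247 [185, 192, 66, 74, 72, 72, 73, 26, 32, 66, 126, 125, 
[... 1086 characters left out ...]
2, 32, 18, 28, 20, 17, 18, 23, 59, 38]
303 [18, 17, 18, 18, 20, 17, 43, 13, 31, 31, 123, 123, 124, 123, 200, 199, 199, 191, 124, 125, 125, 126, 125, 39, 31, 32, 31, 33, 30, 15, 43, 11, 19, 20, 20, 17, 20]
311 [19, 19, 18, 18, 19, 21, 49, 12, 29, 32, 108, 125, 124, 125, 138, 140, 139, 135, 124, 123, 125, 123, 123, 36, 33, 30, 31, 31, 29, 13, 51, 18, 17, 19, 20, 20, 18]
319 [19, 15, 17, 20, 21, 20, 52, 70, 27, 32, 86, 126, 127, 127, 126, 125, 125, 126, 125, 125, 125, 125, 125, 31, 29, 30, 32, 32, 27, 68, 47, 15, 17, 18, 15, 17, 17]
327 [20, 20, 20, 21, 21, 21, 19, 72, 23, 32, 66, 126, 125, 123, 123, 124, 123, 124, 125, 123, 125, 124, 124, 30, 29, 29, 31, 30, 24, 73, 20, 16, 20, 21, 24, 21, 21]
```

The grip is good: opening 51.8 mm, 54 N. I lift a little, then draw along tool +x (the gauge's -y).

```bash
python3 -m handwheel '{"gripper":[-1,-1,-1,-1,-1,-1,-1],"slide":[[0,0,0],[0,0,-2],[0,0,-3],[0,0,-4],[0,0,-4],[0,0,-2],[0,0,0]],"yaw":[0,0,0,0,0,0,0]}' 80
python3 -c "
from h import *
c=camera('wrist');print(blobs(c['img'],(20,80,70),(36,255,255))[1]); t=camera('scene');print(blobs(t['img'],(20,80,70),(36,255,255))[1])"
```

```text
time: 20.13
ee_pos: [0.5222, 0.1029, 0.0196]
tcp_rot: [-180.0, -0.0, -77.9]
wrist_force: [-0.3, 0.4, -2.4]
opening: 0.0512
grasp_force: 83.6
[([538, 0, 102, 25, 1529], [596.7, 8.8]), ([290, 185, 22, 126, 2427], [300.9, 246.1])]
[([10, 28, 16, 25, 185], [17.8, 39.9]), ([360, 195, 9, 12, 44], [364.0, 200.7]), ([286, 219, 25, 19, 254], [297.6, 227.7]), ([349, 218, 5, 3, 10], [350.9, 218.7]), ([144, 232, 12, 20, 106], [149.7, 241.5]), ([186, 342, 39, 28, 234], [204.9, 355.4])]
```

The battery rises with the gripper: the label stays fixed in the wrist view and went up 4 px in the scene view. Now I draw it out.

```bash
python3 -m handwheel '{"gripper":[-1,-1,-1,-1,-1,-1,-1,-1],"slide":[[4,0,0],[8,0,0],[12,0,0],[14,0,0],[14,0,0],[14,0,0],[12,0,0],[8,0,0]],"yaw":[0,0,0,0,0,0,0,0]}'
python3 -m handwheel '{"gripper":[-1,-1,-1,-1,-1,-1,-1,-1],"slide":[[4,0,0],[0,0,-6],[0,0,-12],[0,0,-18],[0,0,-20],[0,0,-20],[0,0,-20],[0,0,-14]],"yaw":[0,0,0,0,0,0,0,0]}'
python3 -m handwheel '{"gripper":[-1,-1,-1,-1,-1,-1,-1,-1],"slide":[[0,0,-8],[0,0,-4],[0,0,0],[0,0,0],[0,0,0],[0,0,0],[0,0,0],[0,0,0]],"yaw":[0,0,0,0,0,0,0,0]}'
python3 - <<'E'
from h import *
c=camera('wrist');t=camera('scene');p=camera('top')
Y=((20,80,70),(36,255,255))
for n,i in(('w',c),('s',t),('t',p)): print(n,blobs(i['img'],*Y)[1])
exec(open("k.py").read()); print(sensors.get_obs()["qd"].round(2))
O=((8,140,90),(18,255,255));print(blobs(t['img'],*O)[1],blobs(p['img'],*O)[1])
E
```

```text
time: 20.9
ee_pos: [0.5402, 0.0168, 0.0189]
tcp_rot: [180.0, -0.0, -78.0]
wrist_force: [0.2, 0.5, -3.0]
opening: 0.051
grasp_force: 83.6
time: 21.57
ee_pos: [0.5413, 0.0156, 0.1324]
tcp_rot: [-179.8, -0.0, -77.8]
wrist_force: [0.5, -0.0, -3.3]
opening: 0.0508
grasp_force: 83.7
time: 22.23
ee_pos: [0.5406, 0.0148, 0.1405]
tcp_rot: [180.0, 0.0, -77.9]
wrist_force: [0.2, 0.3, -4.1]
opening: 0.0507
grasp_force: 83.7
w [([319, 49, 17, 1, 17], [327.0, 49.0]), ([408, 112, 80, 41, 2020], [448.3, 132.4]), ([290, 185, 22, 126, 2421], [300.8, 246.0])]
s [([10, 28, 16, 25, 185], [17.8, 39.8]), ([349, 175, 12, 13, 54], [354.5, 180.9]), ([336, 199, 6, 3, 10], [338.5, 200.3]), ([285, 219, 26, 19, 254], [297.5, 227.7]), ([144, 232, 12, 20, 106], [149.7, 241.5]), ([186, 342, 39, 28, 235], [204.8, 355.4])]
t [([412, 105, 7, 7, 33], [415.2, 108.4]), ([490, 145, 15, 15, 41], [497.0, 152.3]), ([427, 179, 23, 6, 78], [437.9, 181.6]), ([321, 206, 8, 22, 160], [324.2, 216.7]), ([406, 276, 9, 23, 80], [410.0, 287.0])]
[([376, 130, 11, 11, 83], [380.7, 134.7])]
[ 0.07 -0.13  0.02 -0.05  0.06 -0.03]
[([355, 164, 6, 4, 17], [357.4, 165.5]), ([166, 257, 10, 9, 63], [170.6, 260.8]), ([414, 268, 10, 8, 52], [418.4, 272.1]), ([232, 315, 14, 11, 92], [238.6, 320.0]), ([358, 381, 14, 15, 85], [364.9, 387.9])] [([307, 120, 10, 8, 25], [310.5, 123.9]), ([407, 183, 8, 6, 41], [410.8, 185.4]), ([586, 188, 27, 15, 95], [598.3, 195.2]), ([588, 213, 9, 4, 14], [592.4, 214.2]), ([585, 216, 7, 3, 9], [588.0, 217.1]), ([408, 255, 6, 8, 40], [410.6, 258.4]), ([575, 273, 9, 3, 10], [579.3, 274.1]), ([564, 280, 10, 8, 27], [566.9, 283.5]), ([599, 286, 25, 11, 78], [609.8, 291.2]), ([591, 289, 9, 7, 19], [595.7, 292.3]), ([594, 306, 6, 6, 14], [595.9, 309.3]), ([570, 366, 5, 8, 16], [571.4, 369.5]), ([605, 387, 10, 8, 28], [609.0, 390.1]), ([614, 390, 11, 5, 22], [618.5, 392.1]), ([625, 393, 7, 4, 12], [627.4, 394.4])]
```

The label hasn't shifted in the wrist view, the underside is at about 0.18 m, the knob is up, and the bystanders I can see in the pictures haven't moved. I hand in the job.

```bash
python3 -m handwheel '{"gripper":[-1,-1,-1,-1,-1,-1],"slide":[[0,0,0],[0,0,0],[0,0,0],[0,0,0],[0,0,0],[0,0,0]],"yaw":[0,0,0,0,0,0]}'; python3 -c "
from workcell import ticket; print(ticket.job_done())"
```

```text
time: 22.93
ee_pos: [0.5408, 0.0148, 0.141]
tcp_rot: [-180.0, 0.0, -77.9]
wrist_force: [-0.6, 0.3, -2.9]
opening: 0.0508
grasp_force: 83.7
the job is handed in; nothing more can be done
None
```

I pressed the foot onto the battery (about 10 N) for over a second and let it spring back up, then gripped the battery, drew it out from under the foot and held it level about 18 cm above the bench; the job is handed in, but no verdict was shown.

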